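# Shut the keeper, free the catch and hold the dish press down

## Robot

A 6-joint arm with a two-finger parallel gripper is mounted at the origin on a cart in front of the work surface, level with it; the furniture and walls round the work are solid. World frame = base frame: x ahead of the robot, y to its left, z up, the work surface at z = 0. Lengths are in m, angles in degrees, forces in N, time in s.
With the tool pointing down it reaches from about 0.4 to 0.825 m from the base axis. Payload 7 kg.
Tool frame: the origin (TCP) lies on the centre line of the jaws, within the pads' length; the fingertips stand 19 mm ahead of it and the grasp point (between the pads) is the TCP (r.tip_extent is the distance from the TCP to the fingertips, in m); z points along the fingers, y is the line along which they close (so a half turn about z gives the same grasp; the last joint's range is limited). The gripper opens to 88 mm and grips with 3 to 60 N. Pads are 19 mm wide; open, the fingers measure 130 mm over their backs; the gripper's body (78 mm by 193 mm) begins 47 mm behind the grasp point.
Start: joints at [-54.368, 20.546, 0.682, 0, -70.136, -16.507], TCP at [0.221, -0.638, 0.246] pointing down, gripper open.
Joint ranges: [-176.03, 176.03], [-82.01, 121.73], [-58.28, 71.71], [-173.87, 95.51], [-174.79, -0.11], [-173.66, 173.66]. Speed limits (degrees/s): [136.94, 136.94, 172.46, 180, 180, 180].

## Interface

Orientations are given as [roll, pitch, yaw] about the fixed x, y, z axes, in that order (R = Rz(yaw) Ry(pitch) Rx(roll)).
In Python, from plant import r gives the robot as it stands. The module is installed in compiled form; this text tells all that it offers.
- The arm moves only by the tool jog_arm, never from a script. Its argument "deltas" is a list that holds one entry, the list of rows, each a list of 5 numbers: the opening, from -1 (shut) to 1 (fully open), then the shift along the world's x, y, z in cm, then the turn about the world's z in rad. In form: [[[claw, dx, dy, dz, turn], ...]]. A call has 1 to 8 rows; each row shifts and turns the commanded pose from where the row before left it; what a row does not reach is not made up. A row lasts 1/8 s, in which the tool goes at most 62.5 mm and 10.7 degrees, less where a joint would pass 70% of its speed; a pose out of reach is approached as far as the arm can. A call with a gripper value outside its range is refused whole. The fingers move at their own pace and stop on an object; "force" is the grip in N (left out, the last holds). Time passes only in rows, so rows that do not move let the fingers close. It gives the time, the measured TCP pose, the force, the opening and the grip force at its end, in the units of the state.
- r.get_state(): the state, without advancing time (a new reading comes with each control period).
- r.capture(name): name is "scene" or "top" or "wrist"; returns the picture (384x512x3 uint8, blue, green, red); there is no depth.
- r.camera_info(name): a dict with "fx", "fy", "cx", "cy" (pixels), "view" (4x4, takes a point from world to camera coordinates). Camera axes: x right, y up, looking along -z (the intrinsics and any distortion apply to the point x, -y, -z); pixel columns grow to the right and rows downward; lengths in m; the calibration is good to about 2 mm. A picture is of the moment at which its call begins: read the wrist's pose just before it. camera_info takes no time and is no camera call; for the wrist camera it gives the pose at the moment of the call.
- r.close_job(): hands the job in; it is judged then, once.
The state is a dict: "time_s": time; "joints": joint angles; "qd": joint speeds; "joint_torque": joint torques, N m; "tcp_pos": TCP position; "eef_rot": TCP orientation; "contact_force": force on the tool from outside, world axes, zero at the start; "moment": the same for the moment, N m; "gripper_width": finger opening in m; "gripper_force": force on a finger pad.
Only numpy, scipy, OpenCV 4.12 (cv2) and the standard library are available. Lean on these libraries where they do the work, as an engineer would, in place of code of your own. Each camera call takes 0.05 s, during which the arm holds its last target. There are 200 camera calls.

## Task

On the small bench press, first swing the keeper bar fully shut across the front of the dish, past its spring nib, and then flip the safety catch fully over toward the robot. Then pull the lever's ball handle toward the robot to the end of its travel, so that the platen comes down on the dish, and finish while holding it there with the fingers, without letting go. The dish stays in its nest, the keeper shut and the catch flipped, and the rack, beaker and stoppers around stay where they are.

Things in the scene. Friction and masses are not known exactly. Their poses are not given: they have to be found in the camera images.
- press: bench press, screwed down: base plate 165x270x12 mm, dish nest and grey head on its left half, lever on its right. Origin on the worktop, z up, x away from the robot, y left. In its frame (mm): plate x -100..65, y -135..135; head x -45..62, y 20..70, top z 112; ram rod at x -20, y 45, up to z 132
- nest (a point): point on the dish nest's floor where the dish's underside is centred: x=-20, y=45, z=16 mm in the press frame; the nest has cheeks left and right and a back stop, and is open to the robot's side
- keeper_bar (a joint): keeper bar's angle (rad) about a vertical hinge at x -75, y 105 mm of the press: 0 = shut on its stop, bar along press -y in front of the dish; grows opening toward the robot, stays where left. Bar 12 mm thick, 120 long, centre z 33 mm. A spring nib 90 mm from the hinge resists with about 3 N from 0.22 to 0.10 rad, then holds it shut
- keeper_grip (a point): top of the keeper's upright grip pin (12 mm dia., black cap 15 mm dia.), 115 mm from the hinge along the bar; the pin rises from the bar (z=33 mm) to this point at z=93 mm. Push it, or pinch it from above
- catch_prop (a joint): safety catch's angle (rad): 0 = upright, propping the lever's toe so the lever cannot move; grows as its top swings toward the robot (press -x) and down, 1.45 = fully over. Hinge along y at x -53, y -90, z 22 mm of the press, stiff (0.03 Nm), stays where left. It jams while the lever is pulled against it
- catch_tab (a point): middle of the catch's black tab, on the face away from the robot, 100 mm above the hinge when upright (z 122 mm). Catch: steel plate 8 mm thick, 22 wide (tab 11 by 26), top 106 mm above the hinge. The lever's toe, a flat bar 16 mm wide with its top at z 80 mm, runs from the hub up to the catch: fingers fit behind the tab only above z 80 mm
- lever_arm (a joint): lever's angle, rad: 0 = at rest, ball leaning away from the robot; grows as the ball is pulled toward the robot (press -x), 0.7 = end of travel. A spring returns it: about 2 N at the ball at 0 and 7 N at 0.7. The platen comes down with it by 20 mm, touching the dish at 0.7
- lever_ball (a point): centre of the lever's black ball handle, 30 mm diameter, on a 12 mm rod, 125 mm from the lever's hub (axis along y at x 20, y -90, z 75 mm of the press). At lever angle a it is at x = 20 + 125 sin(0.25 - a), z = 75 + 125 cos(0.25 - a) mm, y -90: at rest x 51, z 196
- dish: clear petri dish, 89 mm diameter, 13 mm high, loose in the nest; origin at the centre of its underside
- rack: bystander: blue test tube rack, 60 x 204 x 82 mm, left of the press; origin at the centre of its underside
- beaker: bystander: clear beaker, 80 x 92 x 98 mm, right of the press; origin at the centre of its underside
- stopper_a: bystander: red-brown rubber stopper, 26 x 26 x 25 mm, left in front; origin at the centre of its underside
- stopper_b: bystander: the second stopper, same size, further left; origin at the centre of its underside
There are look-alikes about, which are no part of the job. What is shaped like the dish but yellow is not meant.

How it is judged (in metres and radians):
On the way, in this order (a step that is already met when the one before it is completed fails the run):
1. the keeper bar is shut past its nib (value of joint keeper_bar below 0.06 rad), for 0.2 s.
2. the safety catch is flipped over (value of joint catch_prop above 1 rad), for 0.2 s.
3. the lever is pulled by the fingers (value of joint lever_arm above 0.55 rad and contact force between the fingers and lever_arm above 1 N), for 0.2 s.
At the end, for the whole second after the job is handed in: The fingers hold the lever still (at least 1 N between them and it, under 0.1 rad/s) at more than 0.55 rad of its 0.7 rad travel, the keeper bar is within 0.06 rad of fully shut, the catch is flipped over by more than 1.0 rad, and the dish is within 8 mm of its place in the nest (all of step 3 and velocity of joint lever_arm between -0.1 and 0.1 rad/s and value of joint keeper_bar below 0.06 rad and value of joint catch_prop above 1 rad and distance between dish and nest below 0.008 m); the arm keeps its last pose, push and grip.
It fails at once if a bystander was moved by more than 30 mm (distance of any of rack, beaker, stopper_a, stopper_b from where it was at the start of the episode above 0.03 m).
It fails at once if the dish left its nest (distance between dish and nest above 0.025 m).
It also fails if it takes over 61 s, if anything falls off the work surface, if the arm or the gripper's body presses on something with over 40 N, if the wrist force passes 120 N, or if a joint passes its speed limit or range.

## Working session

There is one attempt and no reset: what is moved stays moved. The work goes in short steps, Python scripts to look and compute and a tool call to move; the robot and the scene stay as the last step left them, time stands still between calls to the robot, and variables do not carry over. Pictures are saved under pics/ and viewed, at most 10 in all, crops included, and the job is handed in when it is done.

Besides the shell and the picture viewer there is one more tool, called after "Call:" by a JSON object that holds its "fn" and its "kwargs", one argument or row to a line. jog_arm: Moves the arm, as the interface text tells. Its arguments: {"type":"object","properties":{"deltas":{"type":"array"},"force":{"type":"number"}},"required":["deltas"]}

```bash
mkdir -p pics; cat > h.py <<'E'
import numpy as np, cv2
from plant import r
def proj(name,P,ci=None):
    ci=ci or r.camera_info(name); P=np.atleast_2d(P)
    V=np.array(ci["view"]); c=(V[:3,:3]@P.T).T+V[:3,3]
    x,y,z=c[:,0],-c[:,1],-c[:,2]
    return np.c_[ci["fx"]*x/z+ci["cx"],ci["fy"]*y/z+ci["cy"]]
def ray(name,u,v,z):
    ci=r.camera_info(name); V=np.array(ci["view"]); R=V[:3,:3]; o=-R.T@V[:3,3]
    d=R.T@np.array([(u-ci["cx"])/ci["fx"],-(v-ci["cy"])/ci["fy"],-1]); return o+d*(z-o[2])/d[2]
E
python3 - <<'E'
from h import *
for n in("scene","top"): 
    cv2.imwrite(f"pics/{n}0.png",cv2.resize(r.capture(n),(800,600),interpolation=cv2.INTER_CUBIC)); print({k:(np.round(v,3).tolist()) if k!="x" else 0 for k,v in r.camera_info(n).items() if not isinstance(v,str)})
print(r.get_state())
E
```

```text
{'fx': 364.805, 'fy': 364.805, 'cx': 261.075, 'cy': 189.949, 'view': [[0.879, 0.477, 0.007, -0.475], [-0.396, 0.72, 0.57, 0.135], [0.267, -0.504, 0.821, -1.445], [0.0, 0.0, 0.0, 1.0]]}
{'fx': 466.316, 'fy': 466.316, 'cx': 251.583, 'cy': 197.169, 'view': [[0.001, -1.0, -0.008, 0.002], [0.996, 0.001, 0.091, -0.539], [-0.091, -0.008, 0.996, -1.449], [0.0, 0.0, 0.0, 1.0]]}
{'time_s': 0.1, 'joints': array([-5.43676154e+01,  2.05876403e+01,  6.38542048e-01, -1.67901324e-02,
       -7.01355584e+01, -1.65059965e+01]), 'qd': array([ 0.00725425, -0.01850903,  0.11512592,  0.11649921,  0.01206975,
       -0.08242121]), 'joint_torque': array([ 4.32080069e-04, -5.84161878e+01,  2.93750685e+01,  7.01543033e+00,
        1.01429559e-02, -8.60570026e-05]), 'tcp_pos': array([ 0.22099293, -0.63736525,  0.24471219]), 'eef_rot': array([ 1.79914347e+02, -8.92024594e-03, -1.60879322e+02]), 'contact_force': array([-0.03578769, -1.02335044,  0.129418  ]), 'moment': array([-0.03545962,  0.03480962,  0.03085619]), 'gripper_force': 0.0, 'gripper_width': 0.08768658908344973}
```

View pics/scene0.png

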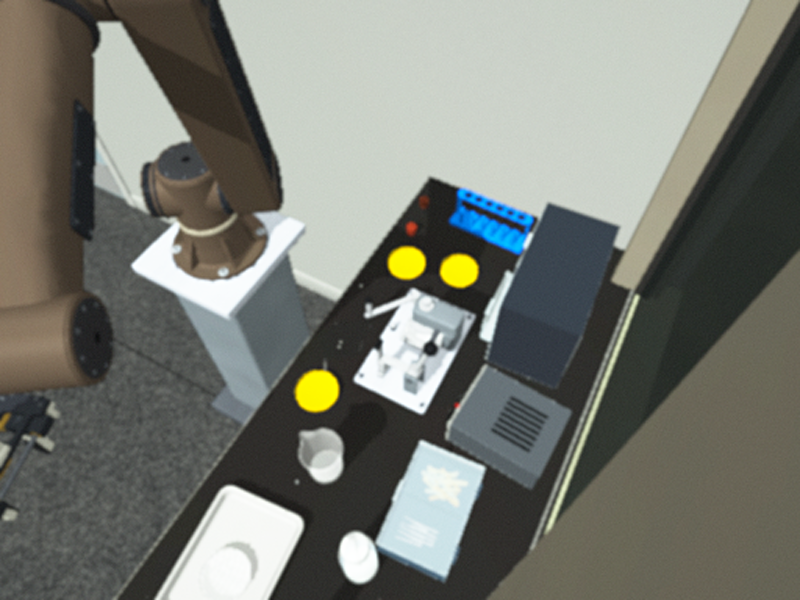

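View pics/top0.png

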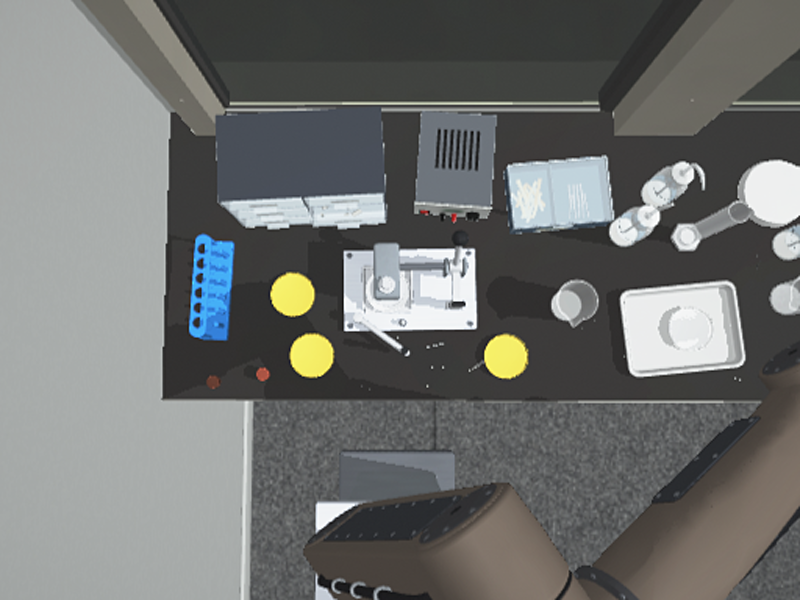

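The top view shows the press with its plate at about (343-478, 248-331), the keeper bar from (357,316) to (407,352), the ball at (459,238) and the catch at (458,303). The look-alikes are three yellow discs at (293,295), (312,355) and (505,355). The clear dish is in the nest at (385,290). Next I'll take a close crop.

```bash
python3 - <<'E'
from h import *
im=r.capture("top"); cv2.imwrite("pics/top1.png",cv2.resize(im[140:240,210:320],None,fx=6,fy=6,interpolation=cv2.INTER_CUBIC)[:600])
im=r.capture("scene"); cv2.imwrite("pics/sc1.png",cv2.resize(im[175:270,220:320],None,fx=6,fy=6,interpolation=cv2.INTER_CUBIC)[:600])
E
```

```text
(no output)
```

View pics/top1.png

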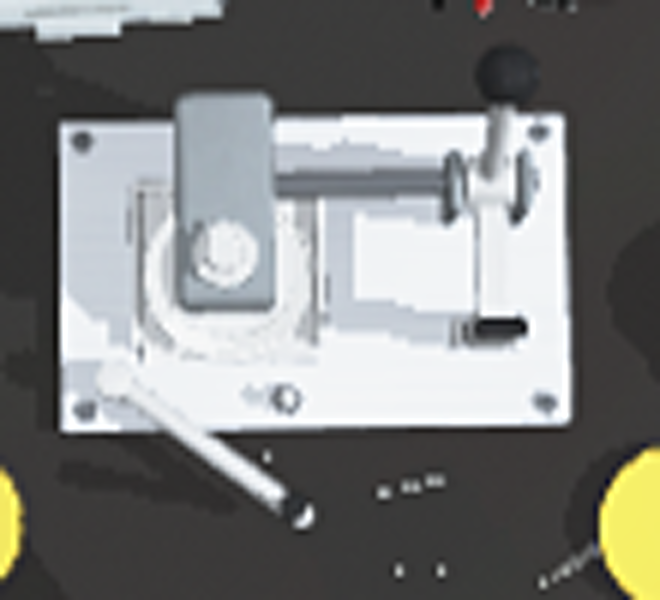

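View pics/sc1.png

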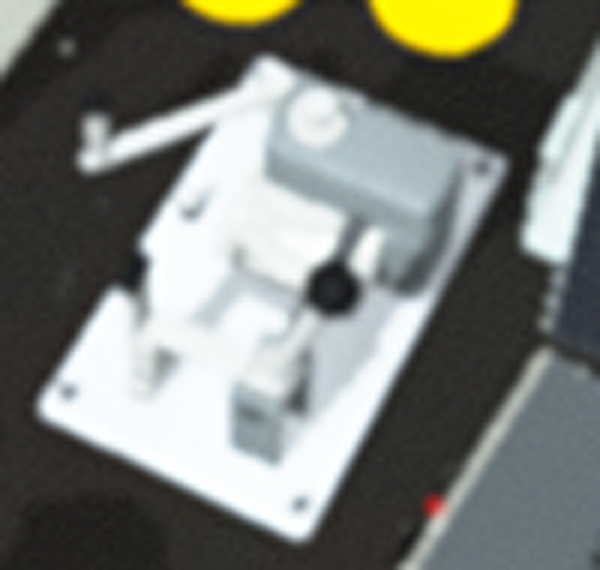

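The crops show the plate corners, and the ball at top (508,73) and scene (332,287). The catch tab is at top (500,327) and scene (132,268). The keeper pin cap is at top (293,505) and scene (96,105). I'll fit the press pose from these.

```bash
cat > fit.py <<'E'
from h import *
from scipy.optimize import least_squares
S=lambda x,y,ox,oy:((x+.5)/6-.5+ox,(y+.5)/6-.5+oy)
obs=[]
for p,q in [((65,135,12),(60,120)),((65,-135,12),(565,114)),((-100,-135,12),(572,424)),((-100,135,12),(62,432)),((51,-90,196),(508,73)),((-20,45,132),(224,250)),((-47,-90,122),(500,327))]: obs.append(("top",p,S(*q,210,140)))
for p,q in [((65,135,12),(508,160)),((65,-135,12),(305,542)),((-100,-135,12),(40,407)),((51,-90,196),(332,287)),((-20,45,132),(318,107)),((-47,-90,122),(132,268))]: obs.append(("scene",p,S(*q,220,175)))
kp=[("top",S(293,505,210,140)),("scene",S(96,105,220,175))]
CI={n:r.camera_info(n) for n in("top","scene")}
def W(v,p):
    c,s=np.cos(v[2]),np.sin(v[2]); p=np.array(p)/1000; return np.array([v[0]+c*p[0]-s*p[1],v[1]+s*p[0]+c*p[1],p[2]])
K=lambda a:(-75-115*np.sin(a),105-115*np.cos(a),92)
def f(v):
    e=[proj(n,W(v,p),CI[n])[0]-q for n,p,q in obs]+[proj(n,W(v,K(v[3])),CI[n])[0]-q for n,q in kp]
    return np.concatenate(e)
s=least_squares(f,[.6,0,0,.6],loss="soft_l1"); v=s.x
if __name__=="__main__":
    print(v,np.round(f(v).reshape(-1,2),1).tolist())
    for n,p in dict(grip=K(v[3]),gripshut=K(0),hinge=(-75,105,33),tab=(-47,-90,122),ball=(51,-90,196),ballend=(20+125*np.sin(-.45),-90,75+125*np.cos(.45))).items(): print(n,W(v,p).round(4))
E
python3 fit.py
```

```text
[ 0.59629114 -0.03001586  0.01404389  0.63393621] [[-0.2, 0.7], [-0.2, 0.5], [-0.2, 0.2], [-0.2, -0.0], [0.1, 1.2], [0.2, 0.3], [0.1, -3.7], [-0.1, 0.6], [-0.2, -0.9], [-0.1, -0.0], [-0.2, 0.8], [0.4, -0.3], [4.1, 2.8], [0.3, 0.0], [0.3, -0.4]]
grip [ 0.453  -0.0197  0.092 ]
gripshut [ 0.5214 -0.0411  0.092 ]
hinge [0.5198 0.0739 0.033 ]
tab [ 0.5506 -0.1207  0.122 ]
ball [ 0.6486 -0.1193  0.196 ]
ballend [ 0.5632 -0.1205  0.1876]
```

Call:
{"fn": "jog_arm", "kwargs": {
  "deltas": [
    [[-1,1.65,5,0,-0.028],[-1,1.65,5,0,-0.028],[-1,1.65,5,0,-0.028],[-1,1.65,5,0,-0.028],[-1,1.65,5,0,-0.028],[-1,1.65,5,0,-0.028],[-1,1.65,5,0,-0.028],[-1,1.65,5,0,-0.028]]
  ],
  "force": 20
}}

```text
time_s: 1.2
tcp_pos: [0.3533, -0.2362, 0.2457]
eef_rot: [-180.0, 0.0, -173.8]
contact_force: [1.0, 0.3, -0.9]
gripper_width: 0.0133
gripper_force: 0.0
```

```bash
cat > tab.py <<'E'
from fit import *
g=lambda P:np.concatenate([proj("top",P,CI["top"])[0]-S(500,327,210,140),proj("scene",P,CI["scene"])[0]-S(132,268,220,175)])
s=least_squares(g,[.55,-.12,.12]); print(s.x,s.fun, s.x-W(v,(-47,-90,122)))
E
python3 tab.py
```

```text
[ 0.53777665 -0.12061945  0.12935297] [ 0.28054831  0.37908132  0.49544081 -0.06370063] [-1.27830315e-02  4.75792790e-05  7.35296920e-03]
```

Call:
{"fn": "jog_arm", "kwargs": {
  "deltas": [
    [[-1,1.65,5,0,-0.027],[-1,1.65,5,0,-0.027],[-1,1.65,5,0,-0.027],[-1,1.65,5,0,-0.027],[-1,0,0,-5,0],[-1,0,0,-5,0],[-1,0,0,-5.5,0],[-1,0,0,0,0]]
  ]
}}

```text
time_s: 2.2
tcp_pos: [0.4163, -0.0387, 0.0879]
eef_rot: [-179.8, -0.4, -179.9]
contact_force: [0.3, -0.3, 0.7]
gripper_width: 0.0006
gripper_force: 0.0
```

Call:
{"fn": "jog_arm", "kwargs": {
  "deltas": [
    [[-1,1,0,0,0],[-1,1,0,0,0],[-1,1,0,0,0],[-1,1,0,0,0],[-1,1,0,0,0],[-1,1,0,0,0],[-1,1,0,0,0],[-1,0.5,0,0,0]]
  ]
}}

```text
time_s: 3.2
tcp_pos: [0.4936, -0.0386, 0.0902]
eef_rot: [-179.9, -0.2, -179.9]
contact_force: [-1.4, -3.5, -0.0]
gripper_width: 0.0006
gripper_force: 1.6
```

Call:
{"fn": "jog_arm", "kwargs": {
  "deltas": [
    [[-1,0.5,0,0,0],[-1,0.3,0,0,0],[-1,0.2,0,0,0],[-1,0,0,0,0]]
  ]
}}

```text
time_s: 3.7
tcp_pos: [0.5042, -0.0376, 0.0906]
eef_rot: [180.0, 0.0, -179.9]
contact_force: [0.2, 0.5, -0.1]
gripper_width: 0.0
gripper_force: 0.1
```

Call:
{"fn": "jog_arm", "kwargs": {
  "deltas": [
    [[-1,0.3,0,0,0],[-1,0.2,0,0,0],[-1,0.1,0,0,0]]
  ]
}}

```text
time_s: 4.08
tcp_pos: [0.5059, -0.0384, 0.0896]
eef_rot: [-179.9, -0.4, -180.0]
contact_force: [-12.9, 1.8, 8.3]
gripper_width: -0.0
gripper_force: 6.3
```

```bash
python3 - <<'E'
from h import *
a=r.capture("top")[140:240,210:310]; b=r.capture("wrist"); c=r.capture("scene")[175:275,220:320]
cv2.imwrite("pics/c2.png",np.hstack([cv2.resize(x,(400,400) if i!=1 else (400,300),interpolation=cv2.INTER_CUBIC) for i,x in enumerate([a,c]) ])); cv2.imwrite("pics/w2.png",b)
E
```

```text
Traceback (most recent call last):
ValueError: all the input array dimensions except for the concatenation axis must match exactly, but along dimension 0, the array at index 0 has size 400 and the array at index 1 has size 300
```

Contact at x=0.506 with 13 N matches the predicted stop, so the keeper is shut. I'll back off, rise, and look at the catch from above.

Call:
{"fn": "jog_arm", "kwargs": {
  "deltas": [
    [[-1,-1,0,0,0],[-1,-3,0,0,0],[-1,0,0,5,0],[-1,0,0,6,0],[-1,0,0,6,0],[-1,2.5,-4,2,0],[-1,3,-4.2,2,0],[-1,0,0,0,0]]
  ]
}}

```text
time_s: 5.22
tcp_pos: [0.5273, -0.1218, 0.3018]
eef_rot: [-180.0, 0.2, 180.0]
contact_force: [-0.5, 0.5, -0.2]
gripper_width: 0.0006
gripper_force: 0.0
```

```bash
python3 - <<'E'
from h import *
a=r.capture("top")[140:240,210:310]; b=r.capture("wrist"); print(r.camera_info("wrist"))
cv2.imwrite("pics/c2.png",np.hstack([cv2.resize(a,(400,400)),cv2.resize(b[:,64:448],(400,400))]))
cv2.imwrite("pics/w2.png",b)
E
```

```text
{'fx': 284.0109646141065, 'fy': 284.0109646141065, 'cx': 252.1409499773753, 'cy': 192.32300353745651, 'view': array([[ 1.94125899e-04,  9.99999858e-01,  4.96952248e-04,
         1.20179421e-01],
       [-9.56026073e-01,  3.31336368e-04, -2.93281499e-01,
         5.53659711e-01],
       [-2.93281622e-01, -4.18165771e-04,  9.56026001e-01,
        -2.89602364e-01],
       [ 0.00000000e+00,  0.00000000e+00,  0.00000000e+00,
         1.00000000e+00]])}
```

View pics/c2.png

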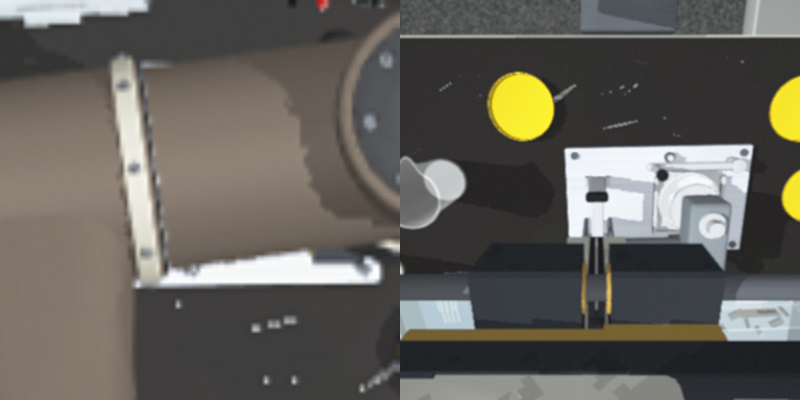

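Keeper is shut: the bar lies parallel to the plate's front edge, with the pin at (662,175). The catch tab is at (597,196) in the wrist half.

```bash
python3 - <<'E'
from h import *
b=cv2.imread("pics/w2.png")
sub=b[150:230,220:290].max(2); m=(sub<45).astype('uint8')
n,l,st,c=cv2.connectedComponentsWithStats(m); print([(s.tolist(),q.round(1).tolist()) for s,q in zip(st,c) if s[4]>15])
for z in(.117,.122,.127): print(ray("wrist",253.1,188.2,z).round(4))
print(proj("wrist",[[.5506,-.1207,.122],[.5383,-.1207,.128]]))
E
```

```text
[([0, 0, 70, 80, 5511], [34.5, 39.5]), ([24, 35, 18, 7, 78], [32.3, 37.5])]
[ 0.5381 -0.1192  0.117 ]
[ 0.5366 -0.1192  0.122 ]
[ 0.5352 -0.1192  0.127 ]
[[251.84109928 199.58349429]
 [251.83299918 191.05534455]]
```

Call:
{"fn": "jog_arm", "kwargs": {
  "deltas": [
    [[-1,4.1,0.2,0,0],[-1,0,0,-5,0],[-1,0,0,-5,0],[-1,0,0,-4,0],[-1,0,0,-3,0],[-1,0,0,-1.8,0],[-1,0,0,0,0]]
  ]
}}

```text
time_s: 6.2
tcp_pos: [0.5646, -0.1169, 0.1111]
eef_rot: [-180.0, -0.2, -179.8]
contact_force: [0.1, 0.2, 0.5]
gripper_width: 0.0007
gripper_force: 0.0
```

Call:
{"fn": "jog_arm", "kwargs": {
  "deltas": [
    [[-1,-1.5,0,0,0],[-1,-2,0,0,0],[-1,-2,0,-0.9,0],[-1,-1.7,0,-1.5,0],[-1,-1.3,0,-1.9,0],[-1,-0.4,0,-1,0],[-1,0,0,0,0]]
  ]
}}

```text
time_s: 7.08
tcp_pos: [0.477, -0.1177, 0.0599]
eef_rot: [-180.0, 0.0, -179.9]
contact_force: [0.7, -0.3, 0.8]
gripper_width: 0.0007
gripper_force: 0.0
```

Call:
{"fn": "jog_arm", "kwargs": {
  "deltas": [
    [[-1,0,0,-0.3,0],[-1,0,0,-0.2,0],[-1,0,0,0,0]]
  ]
}}

```text
time_s: 7.45
tcp_pos: [0.4773, -0.1177, 0.0545]
eef_rot: [-180.0, -0.0, -179.9]
contact_force: [-0.8, -0.1, -1.1]
gripper_width: 0.0003
gripper_force: 0.0
```

Call:
{"fn": "jog_arm", "kwargs": {
  "deltas": [
    [[0,-0.5,0,1,0],[0,0,0,5.5,0],[0,0,0,6,0],[0,0,0,6,0],[0,0,0,6,0],[0,2.5,0,0,0],[0,3,0,0,0],[0,0,0,0,0]]
  ]
}}

```text
time_s: 8.45
tcp_pos: [0.5278, -0.1177, 0.2997]
eef_rot: [-180.0, -0.0, -179.9]
contact_force: [-0.5, 0.4, -0.0]
gripper_width: 0.0435
gripper_force: 0.0
```

```bash
python3 - <<'E'
from h import *
b=r.capture("wrist"); print(proj("wrist",[[.6486,-.1193,.196],[.48,-.12,.035]]))
cv2.imwrite("pics/w3.png",cv2.resize(b[100:340,130:450],(800,600),interpolation=cv2.INTER_CUBIC))
E
```

```text
[[250.87719531 311.86283429]
 [250.81242893 130.78499146]]
```

View pics/w3.png

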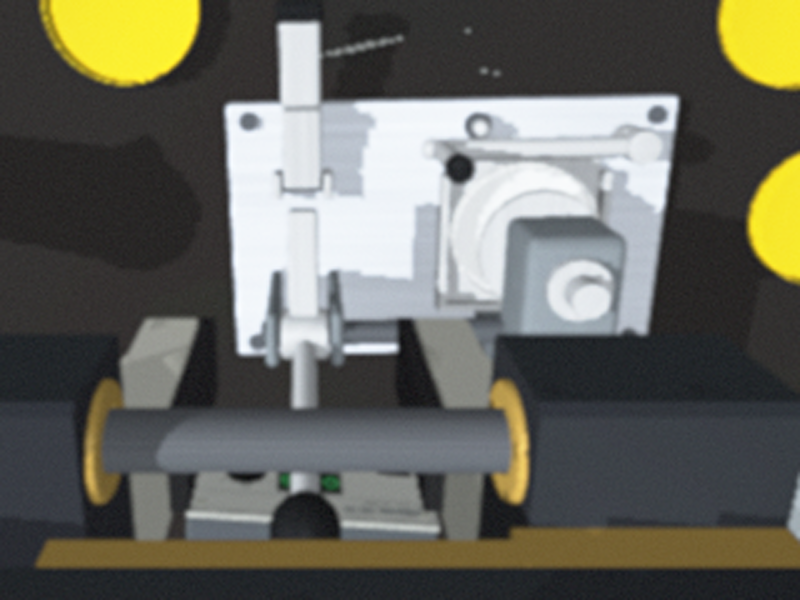

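The catch lies fully over, from its hinge at (300,185) to beyond the plate edge at (298,10). The keeper is shut and the dish is in its nest. The ball is at (305,515), as predicted. Next I'll move over it.

Call:
{"fn": "jog_arm", "kwargs": {
  "deltas": [
    [[0.3,4,-0.1,0,0],[0.3,4.1,0,0,0],[0.3,4,0,0,0],[0.3,0,0,-3,0],[0.3,0,0,-4,0],[0.3,0,0,-3.2,0],[0.3,0,0,0,0]]
  ],
  "force": 40
}}

```text
time_s: 9.38
tcp_pos: [0.6458, -0.1187, 0.1956]
eef_rot: [180.0, -0.3, -179.9]
contact_force: [-0.5, 0.3, 0.9]
gripper_width: 0.0572
gripper_force: 0.0
```

Call:
{"fn": "jog_arm", "kwargs": {
  "deltas": [
    [[-1,0,0,0,0],[-1,0,0,0,0],[-1,0,0,0,0],[-1,0,0,0,0]]
  ]
}}

```text
time_s: 9.88
tcp_pos: [0.6487, -0.1181, 0.1987]
eef_rot: [180.0, 0.1, -179.9]
contact_force: [-1.1, 4.0, 5.2]
gripper_width: 0.0279
gripper_force: 40.0
```

Call:
{"fn": "jog_arm", "kwargs": {
  "deltas": [
    [[-1,-1.22,0,0.25,0],[-1,-1.25,0,0.12,0],[-1,-1.24,0,0,0],[-1,-1.25,0,-0.12,0],[-1,-1.22,0,-0.25,0],[-1,-1.2,0,-0.37,0],[-1,-0.8,0,-0.32,0],[-1,0,0,0,0]]
  ]
}}

```text
time_s: 10.88
tcp_pos: [0.5673, -0.1195, 0.1927]
eef_rot: [-179.9, 0.3, -179.9]
contact_force: [5.2, -0.8, 7.1]
gripper_width: 0.0282
gripper_force: 40.0
```

Call:
{"fn": "jog_arm", "kwargs": {
  "deltas": [
    [[-1,-0.2,0,-0.1,0],[-1,0,0,0,0],[-1,0,0,0,0],[-1,0,0,0,0]]
  ]
}}

```text
time_s: 11.38
tcp_pos: [0.5661, -0.1195, 0.1922]
eef_rot: [-179.9, 0.3, -179.9]
contact_force: [4.2, -1.1, 9.4]
gripper_width: 0.0284
gripper_force: 40.0
```

```bash
python3 - <<'E'
from h import *
s=r.get_state(); print(s["tcp_pos"],s["contact_force"],s["gripper_width"],s["gripper_force"])
b=r.capture("wrist"); 
c=r.capture("scene")[165:275,210:320]
cv2.imwrite("pics/w4.png",np.hstack([cv2.resize(b[100:384,130:414],(400,400),interpolation=cv2.INTER_CUBIC),cv2.resize(c,(400,400),interpolation=cv2.INTER_CUBIC)]))
E
```

```text
[ 0.56609644 -0.11949262  0.19216173] [ 4.18925823 -1.10903589  9.38124713] 0.028351559287232514 40.00183045864105
```

View pics/w4.png

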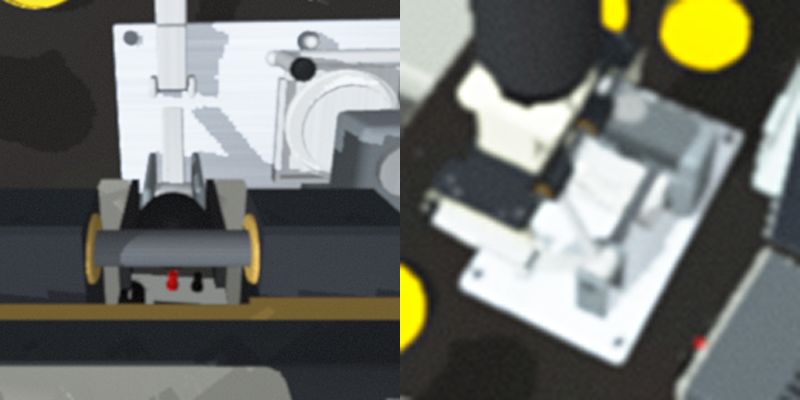

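The ball is between the fingers at (172,210), and its 83 mm shift puts the lever at about 0.67 rad. The catch is still over, the keeper shut and the dish seated, so I'm handing in.

```bash
python3 -c "
from plant import r
print(r.close_job())"
```

```text
the job is handed in; nothing more can be done
None
```

The job is handed in, but no verdict came back: the keeper was shut, the catch fully over, and the fingers were still holding the lever at about 0.67 of its 0.7 rad, an angle worked out from how far the ball moved.

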